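# Bring the knobbed spice jar to the front and hold the carousel

## Robot

A 7-joint arm with a two-finger parallel gripper is mounted at the origin on the work surface. World frame = base frame: x ahead of the robot, y to its left, z up, the work surface at z = 0. Lengths are in mm, angles in rad, forces in N, time in s.
With the tool pointing down it reaches from about 400 to 875 mm from the base axis. Payload 4.4 kg.
Tool frame: the origin (TCP) lies at the very end of the fingers, on their centre line; the grasp point (between the pads) lies 19 mm behind it; y points along the fingers, x is the direction in which the jaws open and shut, and the axes are right-handed (so a half turn about y gives the same grasp; the last joint's range is limited). The gripper opens to 85 mm and grips with 20 to 120 N. Pads are 22 mm wide; open, the fingers measure 114 mm over their backs; the gripper's body (76 mm by 85 mm) begins 54 mm behind the grasp point. The pads swing forward as they close: fully open they stand 13 mm farther back than shut.
Start: joints at [1.107, 0.628, 0.038, 1.517, -0.027, 0.996, -0.02], TCP at [251.832, -599.248, 231.313] pointing down, gripper open.
Joint ranges: [-3.06, 3.06], [-0.37, 2.12], [-1.25, 1.32], [0.18, 2.47], [-1.1, 4.24], [0.23, 1.98], [-2.94, 2.94]. Speed limits (rad/s): [2.57, 2.57, 3.14, 3.14, 3.14, 3.14, 3.14].

## Interface

Orientations are given as [roll, pitch, yaw] about the fixed x, y, z axes, in that order (R = Rz(yaw) Ry(pitch) Rx(roll)).
In Python, from cell import ctrl, get_image, nets gives the robot as it stands. The module is installed in compiled form; this text tells all that it offers.
- The arm moves only by the tool step_arm, never from a script. Its argument "moves" is text: rows parted by semicolons, each of 7 numbers parted by spaces: the shift along the tool's x, y, z normalised to -1 to 1, where 1 is 0.05 m, then the turn, a rotation vector about the tool's x, y, z normalised to -1 to 1, where 1 is 0.12 rad, then the opening, from 0 (shut) to 1 (fully open). A call has 1 to 20 rows; each row shifts and turns the commanded pose from where the row before left it, along the tool's axes as they then stand; what a row does not reach is not made up. A row lasts 1/10 s, in which the tool goes at most 50 mm and 8.59 degrees, less where a joint would pass 70% of its speed; a pose out of reach is approached as far as the arm can. A call with a number of a shift or a turn outside -1 to 1 is refused whole. A call with a gripper value outside its range is refused whole. The fingers move at their own pace and stop on an object; the grip force is fixed at half the most. Time passes only in rows, so rows that do not move let the fingers close. It gives the time, the measured TCP pose, the force and the opening at its end, in the units of the state.
- ctrl.read_state(): the state, without advancing time (a new reading comes with each control period).
- get_image(name): name is "scene" or "side" or "wrist"; returns a dict with "color" (384x512x3 uint8, blue, green, red), "vertical_fov" (degrees; the focal length in pixels is half the picture's height over the tangent of half this angle, whatever the lens; pixels are square), "cx", "cy" (the principal point, pixels), "R" (3x3) and "t" (3): a world point X has camera coordinates R X + t; the wrist camera has in their place "T_tool_cam" (4x4, takes a point from camera to tool coordinates, whose origin is the TCP and whose axes are the tool frame's). Camera axes: x right, y down, z forward; pixel columns grow to the right and rows downward; lengths in mm; the calibration is good to about 2 mm. A picture is of the moment at which its call begins: read the wrist's pose just before it. There is no depth.
- ctrl.finish_job(): hands the job in, once; it reports no verdict.
Trained networks look in a picture, given as the dict that the camera call returned (one of the last four; its "shot" number tells which), for a name from the list of things; names that differ only in an ending like _2 or _b are one class to them, and where a whole thing is asked for, a point or a joint stands for the part that bears it (a point fixed in the world has none). Each returns a list of dicts, best first, with "conf" (0 to 1); they miss things now and then, are a little off and sometimes report something else, mostly with a low value. They report only what shows in the picture. A call takes as long as a camera call. They do not tell look-alikes from the thing itself.
- nets.find_in(picture, target): "position" ([x, y, z] in mm, in world coordinates, good to about 4 mm: the middle of the surface that is visible of it).
- nets.cut_out(picture, target): "pixels" (384x512 bool, what is visible of it).
- nets.place_of(picture, target): "position" ([x, y, z] in mm, in world coordinates, good to about 4 mm: a listed point, or the origin of a listed thing).
The state is a dict: "clock": time; "qpos": joint angles; "qd": joint speeds; "tau": joint torques, N m; "eef_pos": TCP position; "tool_rot": TCP orientation; "force": force on the tool from outside, world axes, zero at the start; "torque": the same for the moment, N m; "width": finger opening in mm.
Only numpy, scipy, OpenCV 4.12 (cv2) and the standard library are available. Lean on these libraries where they do the work, as an engineer would, in place of code of your own. Each camera call takes 0.05 s, during which the arm holds its last target.

## Task

Take the turning pin out of its wooden stand and push it fully home, upright, into the socket on the rim of the spice carousel before the carousel is turned. Then turn the carousel by the pin alone, without pushing on the deck or jars, until the jar with the ball knob is lined up with the pointer on the foot, and leave the other kitchen things where they are. Finish while still gripping the seated pin, holding the carousel still with that jar at the pointer.

Things in the scene. Friction and masses are not known exactly. Their poses are not given: they have to be found in the camera images.
- foot: fixed dark wooden foot of the carousel, a disc 190 mm across, 22 mm high; origin at its underside centre on the counter, on the upright turning axis. A steel pointer tongue 18 mm wide lies on the counter along the foot's own -x axis, reaching 167 mm from the axis, its last 6 mm turned up to 22 mm height: that is the front
- turntable: turning part: wooden deck 210 mm across, 18 mm thick; origin on the turning axis at its underside, 24 mm above the counter, z up. Turns either way, over 180 degrees each way from any start, light friction (0.05 N m), stays where left. Five white canisters 46 mm across with flat metal lids are fixed on it, evenly spaced, centres 55 mm from the axis; the four plain ones are 50 mm high
- socket (a point): centre of the socket's mouth: round upright hole 11 mm across, chamfered 2 mm, right through an aluminium block 40 x 40 mm, 34 mm high, standing out at the deck's rim. The mouth is 115 mm from the turning axis, 58 mm above the counter, 36 degrees counter-clockwise (seen from above) from the knobbed jar, between it and the next jar. z up
- jar_knob (a point): centre of the 22 mm wooden ball knob on the lid of the jar to bring to the front, 124 mm above the counter and 55 mm from the turning axis, on the deck's own -x axis; this jar is taller than the others and the only one with a knob
- jar_mark (a point): point on the turning part, at the deck's top face level, 110 mm from the axis straight outward from the knobbed jar (just past the deck's edge); 42 mm above the counter
- front_mark (a point): fixed point above the pointer tongue, 110 mm from the turning axis, 42 mm above the counter: jar_mark coincides with it when the knobbed jar faces front
- stand: fixed wooden block 70 x 70 mm, 40 mm high, origin at its underside centre; an upright hole 11 mm across and 34 mm deep in the middle of its top holds the pin
- pin: loose turning pin, about 70 g, upright in the stand at the start. Origin at its lower tip, z up: steel 8 mm across from 0 to 30 mm (2 mm chamfer at the tip), collar 28 mm across from 30 to 35 mm, round wooden grip 20 mm across from 35 to 110 mm. In the stand the collar rests on the top, the tip 10 mm above the counter. In the socket the collar rests on the block; the pin may turn in it
- pin_tip (a point): lower tip of the turning pin (the pin's origin)
- cup: loose aluminium cup, 72 mm across, 85 mm high, a bystander; origin under its centre
- bowl: loose white enamel bowl, 130 mm across, 55 mm high, a bystander; origin under its centre
- spatula: loose wooden spatula 280 mm long lying flat on the robot's side of the counter, a bystander
- mortar: loose small stone mortar, 84 mm across, 50 mm high, a bystander; origin under its centre
- dispenser: loose plastic push dispenser, 72 mm across, 169 mm high, a bystander; origin under its centre
There are look-alikes about, which are no part of the job. Several things look just like the stand: the one meant starts nearest to the robot's base.

How it is judged:
By the outcome, as a careful person would: the job done as asked, in the order asked, and still so for the second after the job is handed in, while the arm keeps its last pose, push and grip.
It also fails if it takes over 58 s, if anything falls off the work surface, if the arm or the gripper's body presses on something with over 40 N, if the wrist force passes 120 N, or if a joint passes its speed limit or range.

## Working session

There is one attempt and no reset: what is moved stays moved. The work goes in short steps, Python scripts to look and compute and a tool call to move; the robot and the scene stay as the last step left them, time stands still between calls to the robot, and variables do not carry over. Pictures are saved under pics/ and viewed, and the job is handed in when it is done.

Besides the shell and the picture viewer there is one more tool, called after "Emit:" as name(argument=value, ...), one argument or row to a line, values as JSON. step_arm: Moves the arm, as the interface text tells. Scaled input: -1 to 1 covers 0.05 m each way for a shift and 0.12 rad each way for a turn. Its arguments: {"type":"object","properties":{"moves":{"type":"string"}},"required":["moves"]}

```bash
mkdir -p pics
cat > h.py <<'E'
import numpy as np, cv2
from cell import ctrl,get_image,nets
def proj(p,X):
    f=192/np.tan(np.radians(p['vertical_fov'])/2)
    c=p['R']@np.asarray(X,float)+p['t']; return np.array([p['cx']+f*c[0]/c[2],p['cy']+f*c[1]/c[2]])
def ray(p,u,v,z):
    f=192/np.tan(np.radians(p['vertical_fov'])/2)
    R=np.asarray(p['R']);t=np.asarray(p['t']);o=-R.T@t
    d=R.T@np.array([(u-p['cx'])/f,(v-p['cy'])/f,1]); return o+d*(z-o[2])/d[2]
E
python3 - <<'E'
from h import *
s=ctrl.read_state();print({k:np.round(v,3).tolist() for k,v in s.items()})
for n in ['scene','side']:
    p=get_image(n);cv2.imwrite(f'pics/{n}0.png',p['color'])
    print(n,p['vertical_fov'],p['cx'],p['cy'],(-np.asarray(p['R']).T@np.asarray(p['t'])).round())
    for t in ['foot','turntable','socket','jar_knob','jar_mark','front_mark','stand','pin','pin_tip','cup','bowl','spatula','mortar','dispenser']:
        try: print(t,[(np.round(r['position']).astype(int).tolist(),round(r['conf'],2),proj(p,r['position']).round().astype(int).tolist()) for r in nets.place_of(p,t)][:5])
        except Exception as e: print(t,e)
E
```

```text
{'clock': 0.0, 'qpos': [1.107, 0.629, 0.038, 1.518, -0.027, 0.996, -0.02], 'qd': [-0.001, 0.001, -0.001, -0.001, -0.001, 0.002, 0.001], 'tau': [0.0, -56.339, 1.227, -19.344, 0.011, 0.011, 0.0], 'eef_pos': [251.568, -598.663, 230.394], 'tool_rot': [-1.571, 0.002, -1.173], 'force': [-0.125, 0.543, 0.074], 'torque': [-0.018, -0.041, 0.013], 'width': 85.112}
scene 49.71449122391487 258.9743789350887 189.6623903831718 [ 880. -676.  862.]
foot [([550, 21, 0], 0.83, [277, 203]), ([525, 308, -1], 0.41, [310, 142])]
turntable []
socket [([666, -1, 56], 0.74, [314, 210]), ([753, 219, 0], 0.64, [370, 182])]
jar_knob [([589, -23, 128], 0.77, [284, 185]), ([525, 308, 1], 0.58, [310, 141])]
jar_mark [([628, -62, 38], 0.8, [290, 225])]
front_mark [([452, -38, 42], 0.73, [235, 194])]
stand [([552, -403, 0], 0.81, [190, 332]), ([495, -248, -1], 0.7, [208, 268]), ([526, 309, 1], 0.69, [310, 141])]
pin [([499, -251, 11], 0.78, [208, 267]), ([754, 217, -3], 0.53, [370, 183])]
pin_tip [([494, -249, 12], 0.77, [206, 266])]
cup [([525, 306, 0], 0.72, [310, 142])]
bowl [([755, 216, -2], 0.84, [370, 184]), (
[... 379 characters left out ...]
 39], 0.44, [287, 233])]
socket [([666, -1, 57], 0.61, [201, 229])]
jar_knob [([598, -25, 123], 0.9, [228, 205])]
jar_mark [([634, -62, 39], 0.88, [219, 219])]
front_mark [([454, -33, 41], 0.85, [287, 232]), ([498, -253, -5], 0.35, [276, 192])]
stand [([501, -249, 0], 0.78, [275, 191]), ([544, -401, -2], 0.63, [266, 162])]
pin [([499, -256, 12], 0.58, [276, 187]), ([666, -2, 54], 0.17, [201, 229])]
pin_tip [([498, -247, 7], 0.77, [276, 190])]
cup [([522, 308, 2], 0.74, [239, 360]), ([496, -256, 8], 0.7, [277, 188])]
bowl [([752, 214, -2], 0.86, [143, 310])]
spatula []
mortar [([342, 216, 4], 0.94, [330, 331]), ([724, -266, 1], 0.57, [203, 182])]
dispenser [([725, -267, 0], 0.93, [203, 182])]
```

View pics/scene0.png

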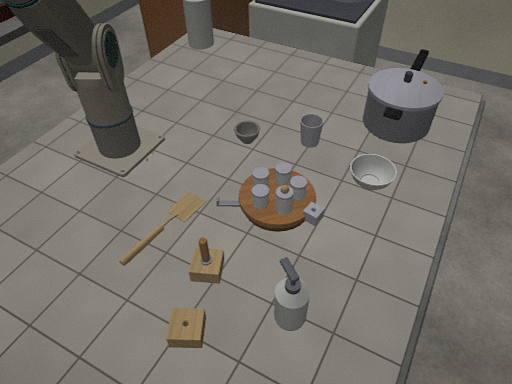

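View pics/side0.png

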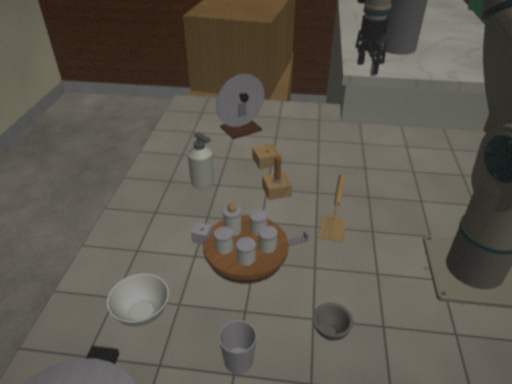

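Run:
```python
import cv2
a=cv2.imread('pics/scene0.png')[200:360,130:330];cv2.imwrite('pics/crop1.png',cv2.resize(a,None,fx=3.7,fy=3.7,interpolation=2))
a=cv2.imread('pics/scene0.png')[120:260,200:380];cv2.imwrite('pics/crop2.png',cv2.resize(a,None,fx=4,fy=4,interpolation=2))
```

```text
(no output)
```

View pics/crop1.png

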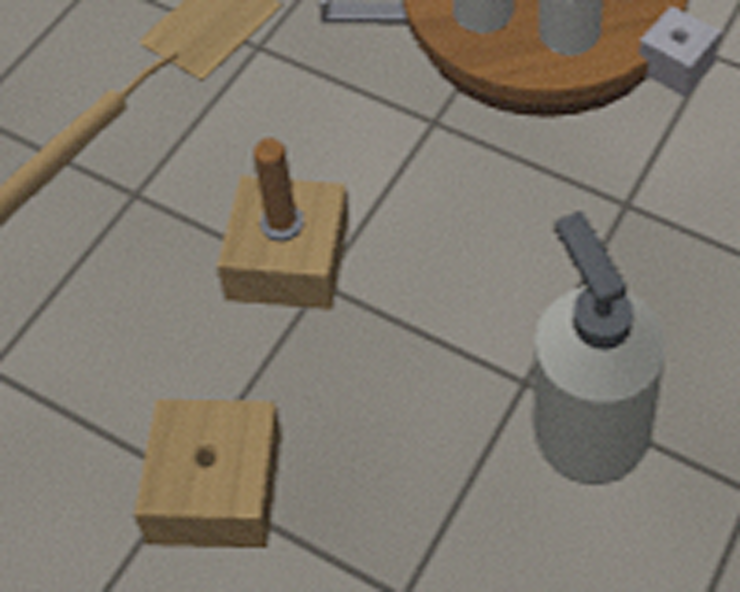

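View pics/crop2.png

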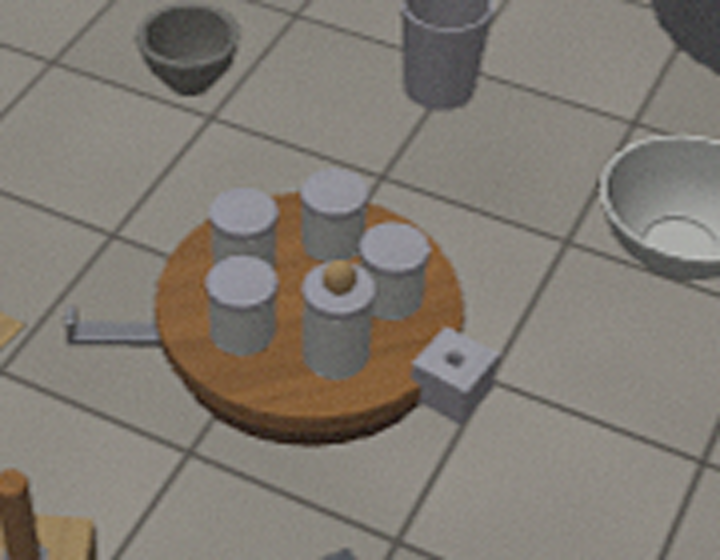

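The block with the pin (scene 207,265; ~557 mm from the base) is nearer than the empty twin (187,327; ~681 mm). It is therefore the stand meant, and the enlarged crop shows the pin in it. The axis is at about (551,17), the socket at about (666,-1) and the pointer direction is about -151°.

Run:
```python
from h import *
for n in ['scene','side']:
    p=get_image(n)
    for t in ['pin','pin_tip','stand','socket','jar_knob','front_mark','foot','turntable','jar_mark']:
        print(n,t,[(np.round(r['position'],1).tolist(),round(r['conf'],2)) for r in nets.place_of(p,t)][:2])
    for r in nets.cut_out(p,'pin')[:2]:
        m=r['pixels'];ys,xs=np.nonzero(m); print('cut',r['conf'],len(xs),xs.min(),xs.max(),ys.min(),ys.max())
        k=ys<=ys.min()+3; print(xs[k].mean(), ray(p,xs[k].mean(),ys.min()+2.,120).round(1))
```

```text
scene pin [([498.4, -250.0, 9.8], 0.65)]
scene pin_tip [([498.9, -248.5, 11.8], 0.73), ([632.2, -57.1, 39.6], 0.26)]
scene stand [([549.7, -402.2, 1.6], 0.93), ([494.9, -250.8, -0.4], 0.8)]
scene socket [([665.1, 0.4, 55.2], 0.94)]
scene jar_knob [([593.6, -26.1, 123.5], 0.88)]
scene front_mark [([454.1, -32.7, 41.1], 0.73)]
scene foot [([551.9, 22.3, 0.5], 0.57), ([451.9, -32.5, 41.6], 0.21)]
scene turntable [([550.8, 21.8, -0.7], 0.68), ([547.8, 16.5, 25.6], 0.58)]
scene jar_mark [([633.7, -61.3, 40.5], 0.97)]
cut 0.52 241 198 211 237 264
202.44 [ 497.4 -249.4  120. ]
side pin [([498.7, -253.9, 10.2], 0.54)]
side pin_tip []
side stand [([500.9, -252.7, 0.1], 0.96), ([542.3, -403.7, -0.4], 0.88)]
side socket [([668.2, -1.5, 57.1], 0.88)]
side jar_knob [([549.0, 13.4, 21.8], 0.29)]
side front_mark [([456.2, -32.5, 42.4], 0.76)]
side foot [([552.5, 18.6, 2.5], 0.75)]
side turntable [([549.9, 14.3, 20.7], 0.77)]
side jar_mark [([751.1, 214.9, 2.1], 0.73), ([631.4, -63.9, 38.3], 0.59)]
cut 0.53 175 273 280 156 182
277.0 [ 500.  -245.7  120. ]
```

Emit:
step_arm(
  moves="-0.378 0 0.605 0 0 0 1;-0.378 0 0.605 0 0 0 1;-0.378 0 0.605 0 0 0 1;-0.378 0 0.605 0 0 0 1;-0.378 0 0.605 0 0 0 1;-0.378 0 0.605 0 0 0 1;-0.378 0 0.605 0 0 0 1;-0.378 0 0.605 0 0 0 1;-0.378 0 0.605 0 0 0 1;-0.378 0 0.605 0 0 0 1;0 0 0 0 0 0 1;0 0 0 0 0 0 1",
)

```text
clock: 3.8
eef_pos: [458.0, -307.2, 231.4]
tool_rot: [-1.571, -0.0, -1.171]
force: [-0.6, -0.4, -0.8]
width: 85.4
```

```bash
cat >> h.py <<'E'
from scipy.spatial.transform import Rotation as Ro
def wrist():
    s=ctrl.read_state(); p=get_image('wrist')
    Rt=Ro.from_euler('xyz',s['tool_rot']).as_matrix(); T=np.asarray(p['T_tool_cam'])
    Rw=Rt@T[:3,:3]; o=Rt@T[:3,3]+np.asarray(s['eef_pos'])
    p['R']=Rw.T; p['t']=-Rw.T@o
    return s,p
E
python3 - <<'E'
from h import *
s,p=wrist();cv2.imwrite('pics/w1.png',p['color']);print(s['eef_pos'],p['vertical_fov'],p['cx'],p['cy'],p['T_tool_cam'])
print(proj(p,[498,-249,120]),proj(p,[498,-249,40]))
E
```

```text
[ 458.04387374 -307.18270784  231.42945232] 59.91626352924945 254.20699171188406 189.3009526419365 [[ 9.99999643e-01  2.14767728e-04 -8.16664790e-04  6.62264935e-01]
 [ 8.43885219e-04 -2.88987956e-01  9.57332361e-01 -1.42330922e+02]
 [-3.04021923e-05 -9.57332709e-01 -2.88988034e-01  7.33483365e+01]
 [ 0.00000000e+00  0.00000000e+00  0.00000000e+00  1.00000000e+00]]
[202.26767888 108.31504029] [214.60552664 103.68573552]
```

View pics/w1.png

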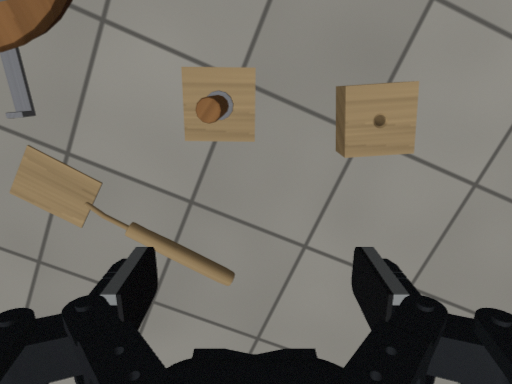

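Run:
```python
from h import *
s,p=wrist()
print(ray(p,208.5,108.5,120),ray(p,218,105,45),ray(p,219,104,40))
r=nets.cut_out(p,'pin');print([ (x['conf'],x['pixels'].sum()) for x in r])
d=ray(p,208.5,108.5,120)[:2]-s['eef_pos'][:2];y=s['tool_rot'][2]
print('dx,dz',d@[np.cos(y),np.sin(y)],d@[-np.sin(y),np.cos(y)])
```

```text
[ 498.89149958 -254.6935335   120.        ] [ 497.72598432 -254.30837123   45.        ] [ 498.56644419 -254.46787441   40.        ]
[(0.77, np.int64(885))]
dx,dz -33.36681156068005 59.26615044458474
```

Emit:
step_arm(
  moves="-0.22 0 0.40 0 0 0 1;-0.22 0 0.40 0 0 0 1;-0.22 0 0.38 0 0 0 1;0 0.45 0 0 0 0 1;0 0.45 0 0 0 0 1;0 0.45 0 0 0 0 1;0 0 0 0 0 0 1",
)

```text
clock: 4.65
eef_pos: [496.4, -255.0, 161.3]
tool_rot: [-1.575, 0.004, -1.175]
force: [0.0, 0.1, -0.1]
width: 85.7
```

Run:
```python
from h import *
s,p=wrist();cv2.imwrite('pics/w2.png',p['color']);print(s['eef_pos'],s['tool_rot'])
print(proj(p,[498.9,-254.6,120]),proj(p,[498.9,-254.6,45]))
```

```text
[ 496.41115889 -254.96347376  161.28464957] [-1.57523122  0.00394806 -1.17523392]
[254.68064071 214.18149799] [255.00068349 180.17790968]
```

View pics/w2.png

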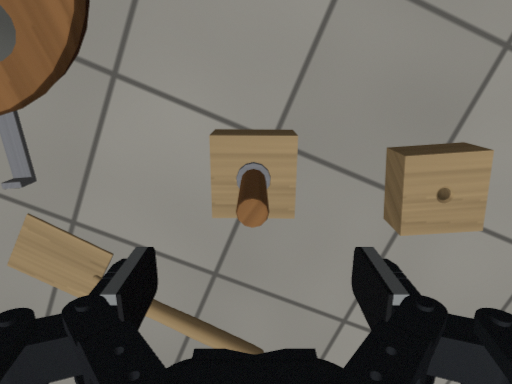

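Emit:
step_arm(
  moves="0 0.4 0.05 0 0 0 1;0 0.4 0 0 0 0 1;0 0.4 0 0 0 0 1;0 0.4 0 0 0 0 1;0 0.07 0 0 0 0 1;0 0 0 0 0 0 1",
)

```text
clock: 5.3
eef_pos: [501.6, -254.3, 81.0]
tool_rot: [-1.571, -0.001, -1.174]
force: [-0.4, 0.2, 0.6]
width: 85.3
```

Emit:
step_arm(
  moves="0 0 0 0 0 0 0;0 0 0 0 0 0 0;0 0 0 0 0 0 0;0 0 0 0 0 0 0;0 0 0 0 0 0 0;0 0 0 0 0 0 0;0 0 0 0 0 0 0;0 0 0 0 0 0 0",
)

```text
clock: 6.1
eef_pos: [501.3, -253.3, 80.3]
tool_rot: [-1.571, 0.001, -1.173]
force: [-0.1, 0.2, 0.4]
width: 18.8
```

Emit:
step_arm(
  moves="0 -0.3 0 0 0 0 0;0 -0.3 0 0 0 0 0;0 -0.4 0 0 0 0 0;0 -0.5 0 0 0 0 0;0 -0.5 0 0 0 0 0;0 -0.5 0 0 0 0 0;0 -0.3 0 0 0 0 0;0 0 0 0 0 0 0;0 0 0 0 0 0 0",
)

```text
clock: 7.0
eef_pos: [501.2, -253.6, 219.9]
tool_rot: [-1.571, 0.0, -1.173]
force: [-0.4, 0.3, -0.4]
width: 18.6
```

Run:
```python
from h import *
s,p=wrist();cv2.imwrite('pics/w3.png',p['color']);e=s['eef_pos'];print(e,s['tool_rot'],s['width'])
for dz in (-70.6,-40,-35): print(dz,proj(p,e+[0,0,dz]))
for n in ['scene','side']:
    q=get_image(n); c=proj(q,e+[0,0,-30]).astype(int); 
    a=q['color'][c[1]-50:c[1]+50,c[0]-60:c[0]+60].copy();cv2.imwrite(f'pics/{n}3.png',cv2.resize(a,None,fx=6,fy=6,interpolation=2)[:600])
    print(n,c,[(proj(q,e+[0,0,z])-c+[60,50])*6 for z in(-70.6,-35)])
```

```text
[ 501.15376389 -253.62730659  219.92897658] [-1.57100016e+00  1.02284632e-05 -1.17312973e+00] 18.5960917986376
-70.6 [253.49601551 202.13707296]
-40 [253.3451608 219.1169782]
-35 [253.31611239 222.38661009]
scene [199 220] [array([373.89552015, 377.32406237]), array([362.47780948, 314.9812059 ])]
side [277 134] [array([361.1796861 , 380.88030574]), array([363.81085246, 313.50965134])]
```

View pics/w3.png

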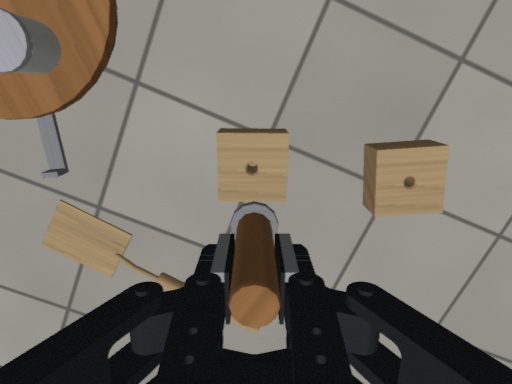

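View pics/scene3.png

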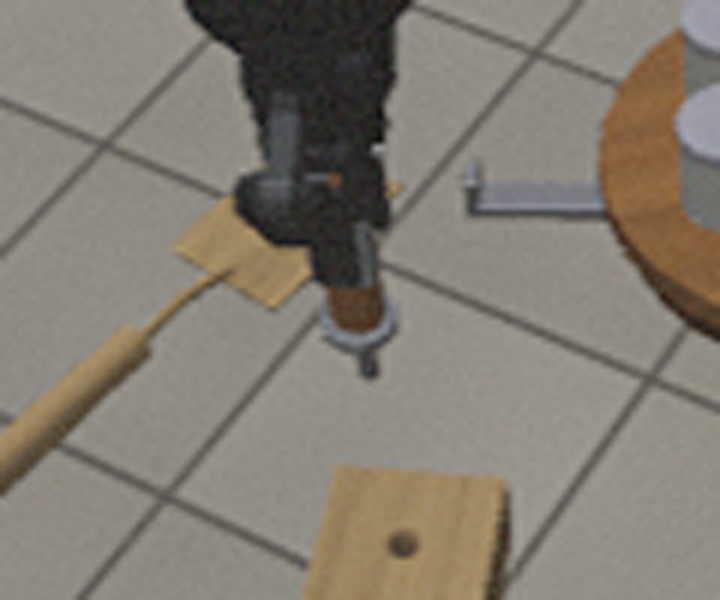

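View pics/side3.png

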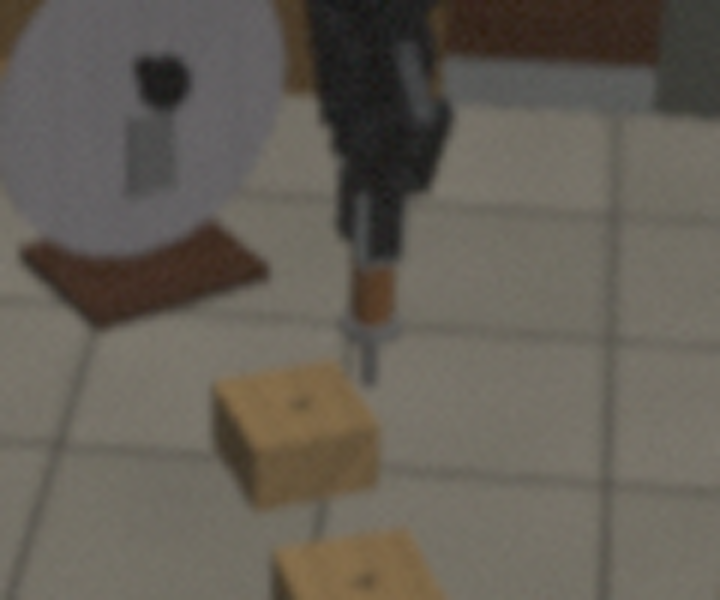

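Emit:
step_arm(
  moves="-0.25 0 0.3 0 0 0 0;-0.423 0 0.55 0 0 0 0;-0.423 0 0.55 0 0 0 0;-0.423 0 0.55 0 0 0 0;-0.423 0 0.55 0 0 0 0;-0.423 0 0.55 0 0 0 0;-0.423 0 0.55 0 0 0 0;-0.423 0 0.55 0 0 0 0;-0.173 0 0.25 0 0 0 0;0 0 0 0 0 0 0;0 0 0 0 0 0 0",
)

```text
clock: 8.25
eef_pos: [637.7, -14.4, 219.6]
tool_rot: [-1.573, -0.001, -1.174]
force: [-0.1, 0.1, -1.1]
width: 18.3
```

Run:
```python
from h import *
s,p=wrist();cv2.imwrite('pics/w4.png',p['color']);e=s['eef_pos'];print(e,s['tool_rot'],s['width'],s['qpos'])
print('sock',proj(p,[666.5,-.5,58]))
print([(np.round(r['position'],1).tolist(),round(r['conf'],2)) for r in nets.place_of(p,'socket')][:2])
```

```text
[637.68558012 -14.43100786 219.58345639] [-1.57343705e+00 -9.40363411e-04 -1.17428735e+00] 18.29298252601962 [-0.0381808   0.62299637  0.02639567  1.56484887 -0.01658366  0.95608146
 -1.18143562]
sock [251.69884327 135.83427175]
[([662.8, -1.1, 57.8], 0.75)]
```

View pics/w4.png

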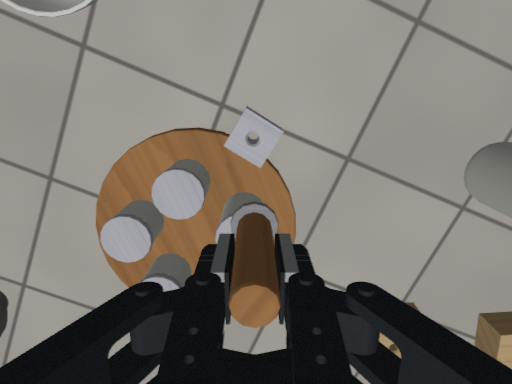

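Run:
```python
import cv2
a=cv2.imread('pics/w4.png')[100:172,215:290];cv2.imwrite('pics/w4c.png',cv2.resize(a,None,fx=8,fy=8,interpolation=2))
```

```text
(no output)
```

View pics/w4c.png

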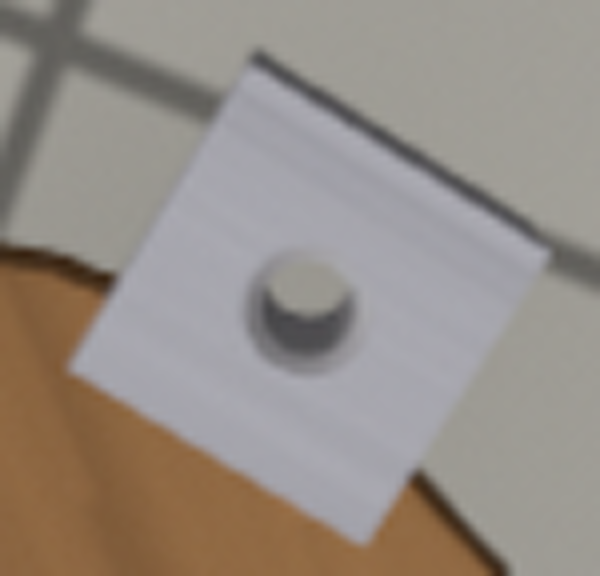

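Run:
```python
from h import *
s,p=wrist();e=s['eef_pos'];y=s['tool_rot'][2]
h=ray(p,252.6,138.4,58);print('socket',h)
# stand-hole consistency: w3 pose
p3=dict(p);Rt=Ro.from_euler('xyz',[-1.571,0,-1.1731]).as_matrix();T=np.asarray(p['T_tool_cam']);Rw=Rt@T[:3,:3];e3=np.array([501.154,-253.627,219.93]);o=Rt@T[:3,3]+e3
p3['R']=Rw.T;p3['t']=-Rw.T@o
hs=ray(p3,251.8,168,40);print('stand hole',hs,'vs tcp at grip 501.3,-253.3')
for z,u,v in((-40,231,0),): print([proj(p3,e3+np.array([0,0,-35.6])+14*np.array([np.cos(-1.173+a),np.sin(-1.173+a),0])) for a in (0,np.pi/2,np.pi)])
d=h[:2]-e[:2];print('dx,dz',d@[np.cos(y),np.sin(y)],d@[-np.sin(y),np.cos(y)],proj(p,[666.5,-.5,58]))
# jar/foot
for n,uv,z in(('jar',(178,194),92),('jar',(126,239),92)): q=ray(p,*uv,z);print(n,q,np.degrees(np.arctan2(q[1]-17,q[0]-551)),np.hypot(q[1]-17,q[0]-551))
```

```text
socket [664.8179339   -3.14338574  58.        ]
stand hole [ 498.62233636 -252.52428304   40.        ] vs tcp at grip 501.3,-253.3
[array([277.66858999, 221.99502753]), array([253.29606411, 198.88431358]), array([228.97133013, 221.98512545])]
dx,dz -0.8620899993630978 29.683666554802482 [250.6250946  135.57420866]
jar [601.30468235  39.14268175  92.        ] 23.757720928671606 54.962345484664574
jar [543.75629505  68.23160644  92.        ] 98.0477802975178 51.741170840204944
```

Emit:
step_arm(
  moves="-0.013 0 0.32 0 0 0 0;-0.013 0 0.32 0 0 0 0;0 0.3 0 0 0 0 0;0 0.3 0 0 0 0 0;0 0.3 0 0 0 0 0;0 0.3 0 0 0 0 0;0 0.2 0 0 0 0 0;0 0 0 0 0 0 0;0 0 0 0 0 0 0",
)

```text
clock: 9.3
eef_pos: [667.9, 1.1, 150.4]
tool_rot: [-1.571, -0.0, -1.173]
force: [0.3, -0.1, -0.0]
width: 19.0
```

Run:
```python
from h import *
s,p=wrist();cv2.imwrite('pics/w5.png',cv2.resize(p['color'][120:260,180:330],None,fx=4,fy=4,interpolation=2));e=s['eef_pos'];print(e,s['tool_rot'],s['width'])
print(proj(p,[664.8,-3.1,58]))
for n in ['scene','side']:
    q=get_image(n); c=proj(q,e+[0,0,-70]).astype(int); 
    a=q['color'][c[1]-30:c[1]+30,c[0]-40:c[0]+40].copy();cv2.imwrite(f'pics/{n}5.png',cv2.resize(a,None,fx=9,fy=9,interpolation=2))
    P=e+[-2.0,-.9,0];P[2]=0
    print(n,c,[(proj(q,P+[0,0,z])-c+[40,30])*9 for z in(e[2]-70.3,58)],(proj(q,[664.8,-3.1,58])-c+[40,30])*9)
```

```text
[667.87114784   1.10707811 150.40549183] [-1.57059971e+00 -1.08547086e-04 -1.17316274e+00] 18.99985845739937
[257.19492638 198.29205959]
scene [315 203] [array([359.78203098, 271.04032835]), array([353.09187233, 322.76145932])] [345.02367386 329.22371495]
side [199 222] [array([368.27072312, 270.04882848]), array([374.62594659, 329.74869238])] [381.10820077 322.01972373]
```

View pics/w5.png

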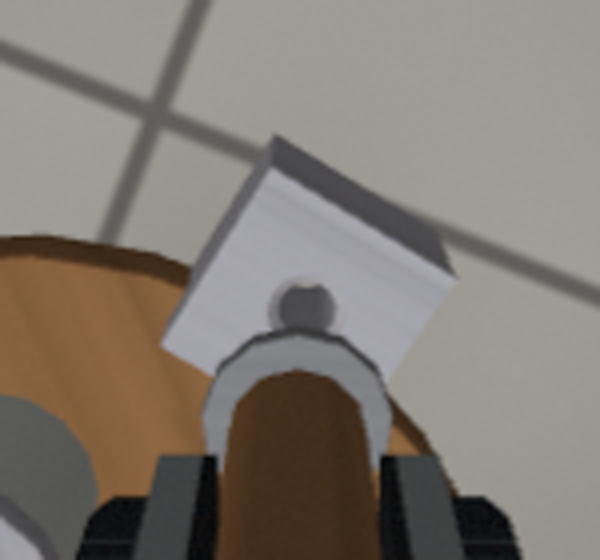

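View pics/scene5.png

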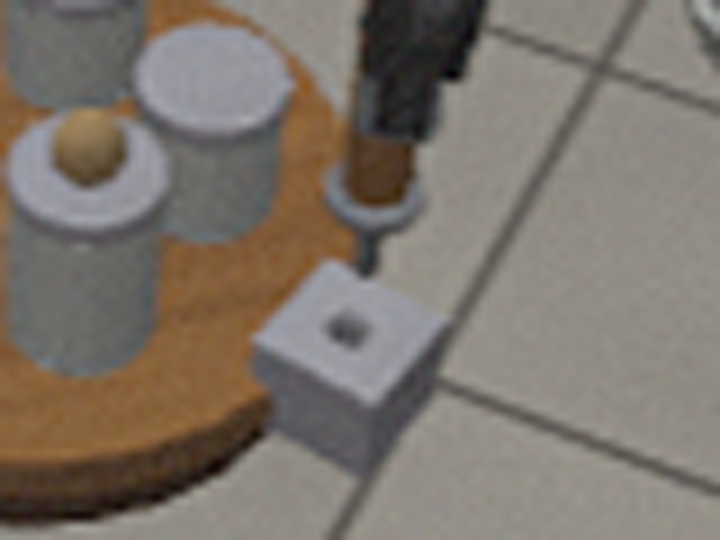

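View pics/side5.png

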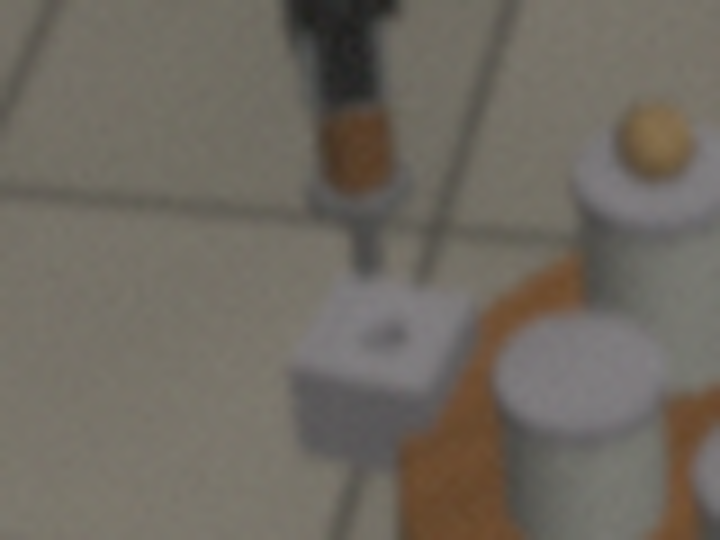

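Run:
```python
from h import *
A=[];b=[]
for n,m in(('scene',(-11,5)),('side',(11.6,5))):
    q=get_image(n);P=np.array([666,-1,58.])
    J=np.c_[proj(q,P+[1,0,0])-proj(q,P),proj(q,P+[0,1,0])-proj(q,P)]
    x=np.linalg.solve(J,np.array(m)/9);print(n,x);A.append(J);b.append(np.array(m)/9)
x=np.linalg.lstsq(np.vstack(A),np.hstack(b),rcond=None)[0]
y=-1.173
for x in(x,np.array([-.6,-3.])): print(x,'dx,dz',x@[np.cos(y),np.sin(y)],x@[-np.sin(y),np.cos(y)])
```

```text
scene [-2.02447633 -3.18970082]
side [-3.63062194  1.56980979]
[-2.76930331 -0.99320538] dx,dz -0.157141149436449 -2.937823070512127
[-0.6 -3. ] dx,dz 2.533318114390108 -1.7153131875266827
```

Emit:
step_arm(
  moves="0.025 0 -0.045 0 0 0 0;0 0.15 0 0 0 0 0;0 0.15 0 0 0 0 0;0 0 0 0 0 0 0",
)

```text
clock: 9.95
eef_pos: [664.9, -0.8, 133.6]
tool_rot: [-1.574, 0.001, -1.173]
force: [-0.9, -0.4, -0.1]
width: 18.8
```

Run:
```python
from h import *
s,p=wrist();cv2.imwrite('pics/w6.png',cv2.resize(p['color'][120:260,180:330],None,fx=4,fy=4,interpolation=2));e=s['eef_pos'];print(e,s['tool_rot'],s['width'])
for n in ['scene','side']:
    q=get_image(n); c=proj(q,[665,-3,58]).astype(int); 
    a=q['color'][c[1]-25:c[1]+15,c[0]-25:c[0]+25].copy();cv2.imwrite(f'pics/{n}6.png',cv2.resize(a,None,fx=14,fy=14,interpolation=2))
    print(n,14*(proj(q,[665,-3,58])-proj(q,[665,-3,e[2]-70.3])))
```

```text
[664.88326854  -0.78293053 133.5816455 ] [-1.57360743e+00  1.17652795e-03 -1.17302143e+00] 18.846232274718048
scene [-2.42070356 18.99477329]
side [ 2.30600842 21.95689076]
```

View pics/w6.png

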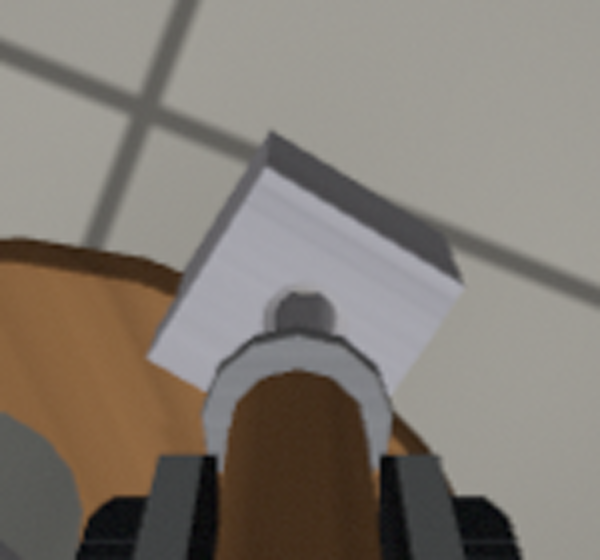

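View pics/scene6.png

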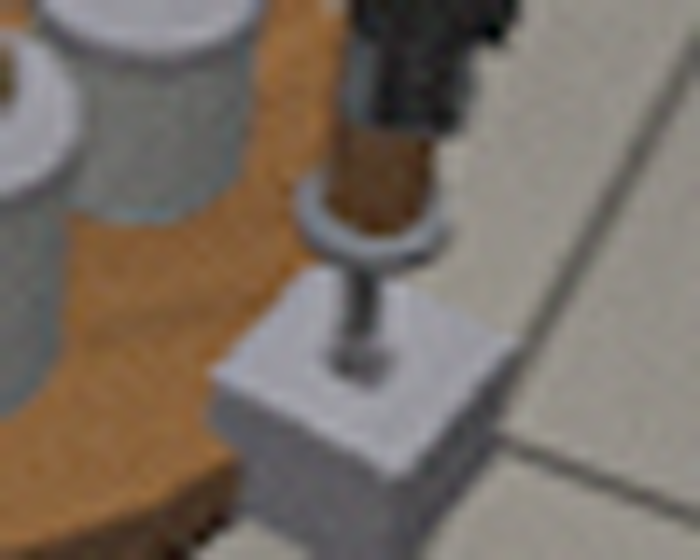

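View pics/side6.png

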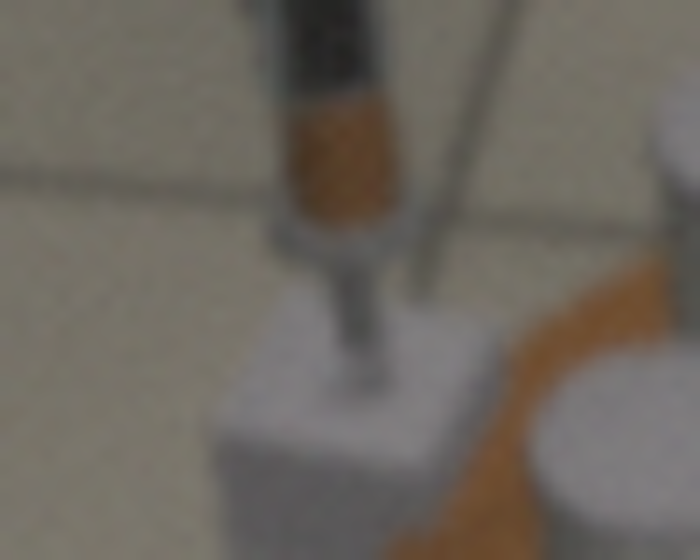

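Emit:
step_arm(
  moves="0 0.06 0 0 0 0 0;0 0.06 0 0 0 0 0;0 0.06 0 0 0 0 0;0 0.06 0 0 0 0 0;0 0 0 0 0 0 0",
)

```text
clock: 10.6
eef_pos: [665.8, -0.8, 122.8]
tool_rot: [-1.572, 0.0, -1.173]
force: [0.2, 0.9, -0.9]
width: 18.6
```

Emit:
step_arm(
  moves="0 0.08 0 0 0 0 0;0 0.08 0 0 0 0 0;0 0.08 0 0 0 0 0;0 0.08 0 0 0 0 0;0 0 0 0 0 0 0",
)

```text
clock: 11.1
eef_pos: [665.8, -0.8, 106.5]
tool_rot: [-1.572, 0.0, -1.173]
force: [-0.5, 0.2, -0.9]
width: 18.5
```

Emit:
step_arm(
  moves="0 0.06 0 0 0 0 0;0 0.04 0 0 0 0 0;0 0.03 0 0 0 0 0;0 0.03 0 0 0 0 0;0 0 0 0 0 0 0;0 0 0 0 0 0 0",
)

```text
clock: 11.7
eef_pos: [666.1, -0.8, 99.4]
tool_rot: [-1.571, -0.0, -1.173]
force: [-0.2, -0.5, -0.7]
width: 18.4
```

Emit:
step_arm(
  moves="0 0.02 0 0 0 0 0;0 0.02 0 0 0 0 0;0 0 0 0 0 0 0",
)

```text
clock: 12.0
eef_pos: [666.4, -0.8, 98.3]
tool_rot: [-1.57, -0.0, -1.173]
force: [-1.2, -0.1, 3.9]
width: 18.9
```

Emit:
step_arm(
  moves="0 0.02 0 0 0 0 0;0 0 0 0 0 0 0",
)

```text
clock: 12.2
eef_pos: [666.4, -0.7, 98.2]
tool_rot: [-1.57, -0.0, -1.173]
force: [-3.0, 0.2, 10.1]
width: 18.8
```

Run:
```python
from h import *
s,p=wrist();cv2.imwrite('pics/w7.png',p['color']);e=s['eef_pos'];print(e,s['tool_rot'],s['width'],s['force'])
for n in ['scene','side']:
    q=get_image(n); c=proj(q,[665,-3,58]).astype(int); 
    a=q['color'][c[1]-25:c[1]+15,c[0]-25:c[0]+25].copy();cv2.imwrite(f'pics/{n}7.png',cv2.resize(a,None,fx=12,fy=12,interpolation=2))
    cv2.imwrite(f'pics/{n}7full.png',q['color'])
    for t in('front_mark','jar_mark','jar_knob','turntable'): print(n,t,[(np.round(r['position'],1).tolist(),round(r['conf'],2)) for r in nets.place_of(q,t)][:2])
```

```text
[666.44246767  -0.6946216   98.19198593] [-1.56976703e+00 -2.60360078e-04 -1.17303323e+00] 18.75990287296907 [-2.97171694  0.18172032 10.05173058]
scene front_mark [([453.5, -34.6, 45.1], 0.89)]
scene jar_mark [([630.6, -59.7, 39.5], 0.65)]
scene jar_knob [([667.1, -4.3, 57.2], 0.7), ([591.0, -23.2, 125.4], 0.69)]
scene turntable [([551.7, 16.4, 26.6], 0.94)]
side front_mark [([455.3, -36.8, 43.2], 0.85)]
side jar_mark [([630.6, -59.5, 40.0], 0.93)]
side jar_knob [([594.7, -21.2, 121.7], 0.97), ([632.1, -63.3, 39.1], 0.45)]
side turntable [([550.2, 15.4, 20.0], 0.94)]
```

View pics/scene7.png

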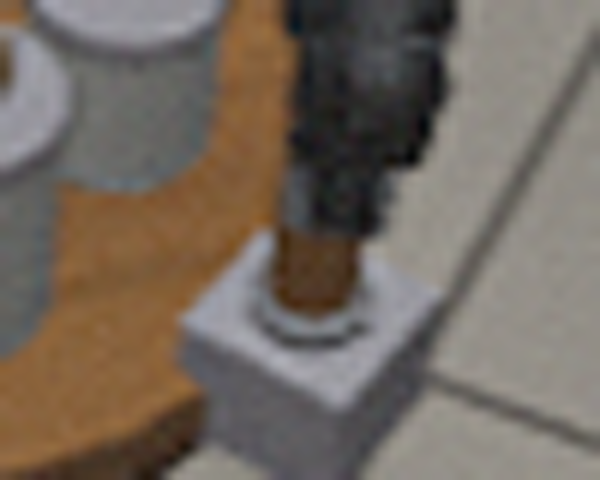

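View pics/side7.png

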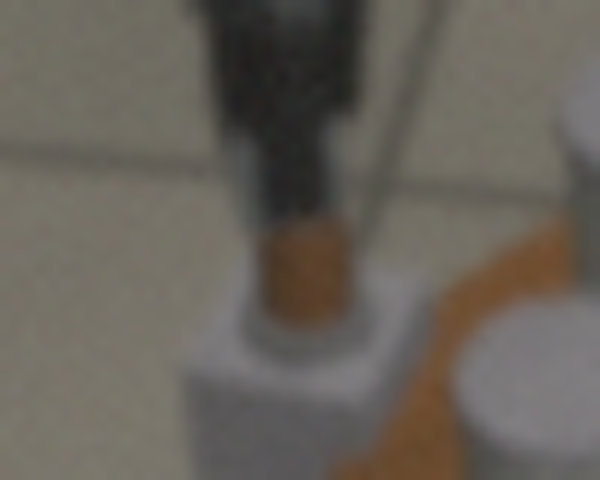

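View pics/w7.png

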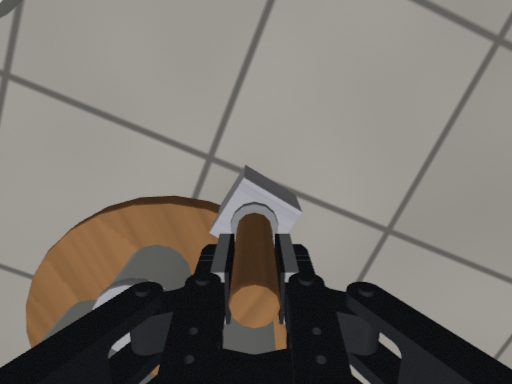

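```bash
cat > arc.py <<'E'
import numpy as np,sys
def arc(C,a0,a1,n,yaw,r=115):
    th=np.radians(np.linspace(a0,a1,n+1)); P=np.c_[C[0]+r*np.cos(th),C[1]+r*np.sin(th)]
    D=np.diff(P,axis=0)/50
    for d in D: print('%.3f %.3f'%(d@[np.cos(yaw),np.sin(yaw)],d@[-np.sin(yaw),np.cos(yaw)]))
E
python3 -c "
from arc import *
arc((550.7,16.5),-9.4,-94.4,17,-1.173)"
```

```text
0.165 -0.114
0.154 -0.128
0.143 -0.141
0.130 -0.153
0.116 -0.164
0.101 -0.173
0.086 -0.181
0.070 -0.188
0.053 -0.194
0.036 -0.197
0.019 -0.200
0.001 -0.201
-0.016 -0.200
-0.034 -0.198
-0.051 -0.194
-0.068 -0.189
-0.084 -0.182
```

First part of the arc, about 25°, then check.

Emit:
step_arm(
  moves="0.08 -0.01 -0.06 0 0 0 0;0.085 0 -0.054 0 0 0 0;0.154 0 -0.128 0 0 0 0;0.143 0 -0.141 0 0 0 0;0.130 0 -0.153 0 0 0 0;0.116 0 -0.164 0 0 0 0;0 0 0 0 0 0 0;0 0 0 0 0 0 0",
)

```text
clock: 13.55
eef_pos: [648.1, -47.7, 98.2]
tool_rot: [-1.569, -0.001, -1.174]
force: [-2.0, -0.5, 8.1]
width: 18.8
```

Run:
```python
from h import *
s=ctrl.read_state();print(s['eef_pos'],s['force'],s['torque'],s['qpos'],s['width'])
for n in ['scene']:
    q=get_image(n);cv2.imwrite(f'pics/{n}8.png',cv2.resize(q['color'][130:270,190:350],None,fx=4,fy=4,interpolation=2))
```

```text
[648.11597844 -47.71584467  98.21849107] [-1.97742157 -0.49983799  8.06642571] [-0.05788557  0.31393391  0.02808155] [ 0.02339064  0.78191859  0.01148761  1.63044113 -0.01170702  0.72750159
 -1.13351928] 18.764555328462716
```

View pics/scene8.png

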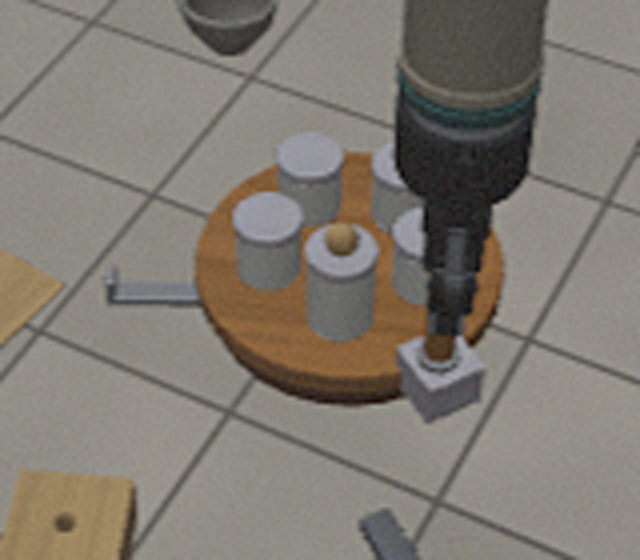

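Emit:
step_arm(
  moves="0.051 0 -0.086 0 0 0 0;0.05 0 -0.087 0 0 0 0;0.086 0 -0.181 0 0 0 0;0.070 0 -0.188 0 0 0 0;0.053 0 -0.194 0 0 0 0;0.036 0 -0.197 0 0 0 0;0.019 0 -0.200 0 0 0 0;0.001 0 -0.201 0 0 0 0;0 0 0 0 0 0 0",
)

```text
clock: 14.5
eef_pos: [592.9, -90.3, 98.2]
tool_rot: [-1.57, -0.001, -1.174]
force: [-1.5, 0.2, 6.8]
width: 18.7
```

Emit:
step_arm(
  moves="-0.008 0 -0.1 0 0 0 0;-0.008 0 -0.1 0 0 0 0;-0.034 0 -0.198 0 0 0 0;-0.051 0 -0.194 0 0 0 0;-0.068 0 -0.189 0 0 0 0;-0.042 0 -0.091 0 0 0 0;-0.042 0 -0.091 0 0 0 0;0 0 0 0 0 0 0;0 0 0 0 0 0 0",
)

```text
clock: 15.4
eef_pos: [545.1, -96.8, 98.2]
tool_rot: [-1.568, -0.001, -1.173]
force: [-1.4, 0.5, 8.8]
width: 18.8
```

Run:
```python
from h import *
s,p=wrist();print(s['eef_pos'],s['tool_rot'],s['force'],s['torque'],s['width']);cv2.imwrite('pics/w9.png',p['color'])
for n in ['scene','side']:
    q=get_image(n);cv2.imwrite(f'pics/{n}9.png',cv2.resize(q['color'][130:270,190:350],None,fx=4,fy=4,interpolation=2) if n=='scene' else cv2.resize(q['color'][180:300,170:330],None,fx=4,fy=4,interpolation=2))
    for t in('front_mark','jar_mark','jar_knob','turntable'): print(n,t,[(np.round(r['position'],1).tolist(),round(r['conf'],2)) for r in nets.place_of(q,t)][:2])
```

```text
[545.07549668 -96.84423248  98.17405003] [-1.56816352e+00 -1.47205750e-03 -1.17297420e+00] [-1.43400155  0.4806767   8.80518914] [0.05728722 0.22262366 0.01235721] 18.76207619409634
scene front_mark [([454.1, -33.4, 43.7], 0.62)]
scene jar_mark []
scene jar_knob [([517.9, -27.2, 124.5], 0.85)]
scene turntable [([549.8, 14.5, 25.9], 0.7)]
side front_mark [([455.6, -30.2, 42.1], 0.67)]
side jar_mark [([484.4, -70.4, 39.2], 0.86), ([501.3, -251.3, -1.0], 0.71)]
side jar_knob [([518.2, -27.0, 122.4], 0.77)]
side turntable [([551.1, 11.1, 22.7], 0.64), ([750.9, 218.0, -0.3], 0.21)]
```

View pics/scene9.png

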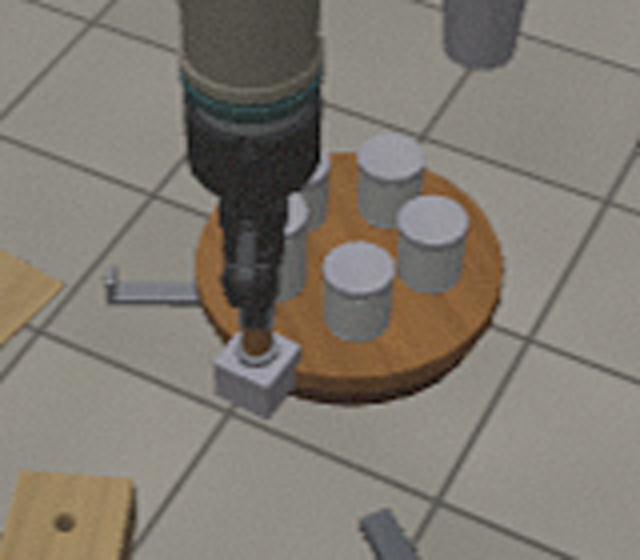

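View pics/side9.png

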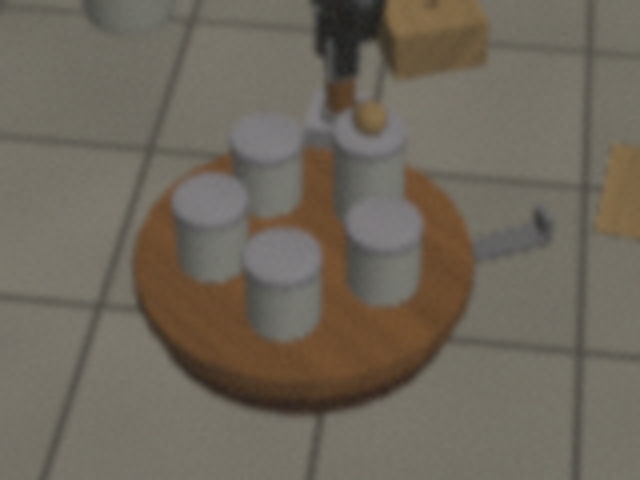

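View pics/w9.png

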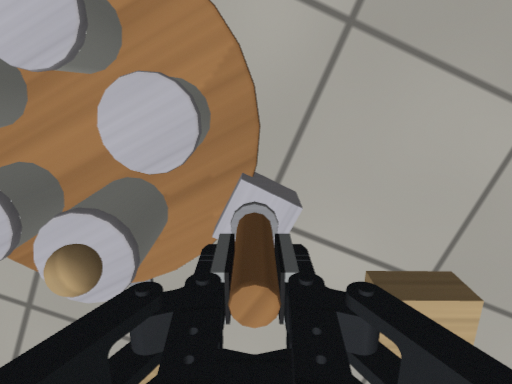

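```bash
python3 - <<'E'
from h import *
C=np.array([550.7,16.5])
for n,(x0,y0,x1,y1) in(('scene',(205,180,265,220)),('side',(270,220,320,255))):
    q=get_image(n); im=q['color'][y0:y1,x0:x1]; k=10; im=cv2.resize(im,None,fx=k,fy=k,interpolation=2)
    out=[]
    for ang in(-152,):
        a=np.radians(ang);d=np.array([np.cos(a),np.sin(a)]);nn=np.array([-d[1],d[0]])
        o=im.copy()
        for w in(-9,9):
            pts=[np.r_[C+d*r+nn*w,z] for r,z in((95,2),(161,2),(167,2),(167,22))]
            pp=np.array([((proj(q,x)-[x0,y0]+.5)*k) for x in pts]).astype(int)
            cv2.polylines(o,[pp],False,(0,0,255),1)
        cv2.imwrite(f'pics/{n}10.png',o)
    # deck rim overlay
    th=np.linspace(0,2*np.pi,100); full=cv2.resize(q['color'][130:320,130:350],None,fx=3,fy=3,interpolation=2)
    for r,z,c in((105,42,(0,0,255)),(105,24,(255,0,0))):
        pp=np.array([((proj(q,[C[0]+r*np.cos(t),C[1]+r*np.sin(t),z])-[130,130]+.5)*3) for t in th]).astype(int)
        cv2.polylines(full,[pp],True,c,1)
    cv2.imwrite(f'pics/{n}11.png',full)
a=cv2.imread('pics/scene10.png');b=cv2.imread('pics/side10.png');h=max(a.shape[0],b.shape[0])
cv2.imwrite('pics/pt.png',np.vstack([np.pad(x,((0,0),(0,600-x.shape[1]),(0,0))) for x in(a,b)])[:750,:])
E
python3 -c "
import cv2
a=cv2.imread('pics/pt.png');print(a.shape);cv2.imwrite('pics/pt2.png',cv2.resize(a,None,fx=.8,fy=.8))"
```

```text
(750, 600, 3)
```

View pics/pt2.png

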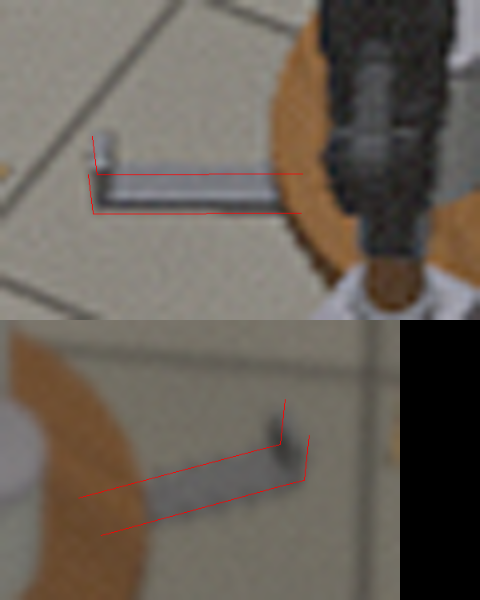

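View pics/scene11.png

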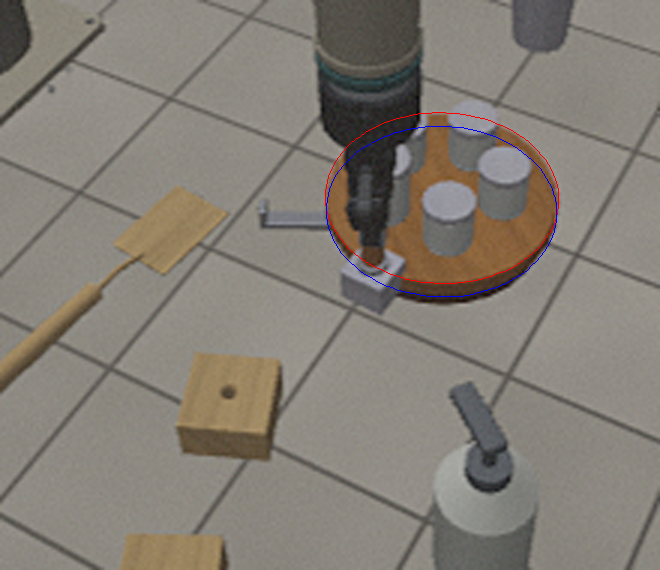

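View pics/side11.png

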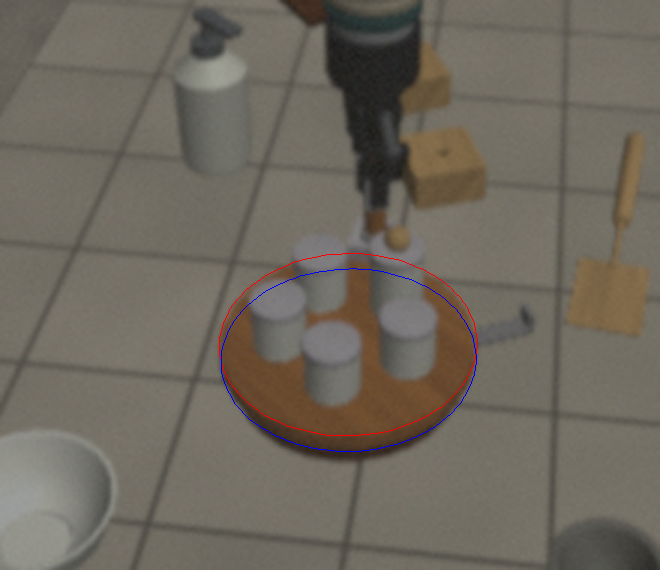

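```bash
cat > ov.py <<'E'
from h import *
def ov(phi,tag,C=(550.7,16.5)):
    res=[]
    for n,(x0,y0,x1,y1) in(('scene',(235,150,320,240)),('side',(195,185,300,290))):
        q=get_image(n);k=6;im=cv2.resize(q['color'][y0:y1,x0:x1],None,fx=k,fy=k,interpolation=2)
        th=np.linspace(0,2*np.pi,60)
        for i in range(5):
            a=np.radians(phi+72*i);c=np.r_[np.array(C)+55*np.array([np.cos(a),np.sin(a)]),0]
            for r,z in([(23,92)] if i else [(23,113),(0.5,124),(11,124)]):
                if i==0 and r==23: continue
                pp=np.array([(proj(q,c+[r*np.cos(t),r*np.sin(t),z])-[x0,y0]+.5)*k for t in th]).astype(int)
                cv2.polylines(im,[pp],True,(0,0,255) if z==92 else (255,0,0),1)
        a=np.radians(phi+36)
        for r in (115,):
            w=20
            e=np.array([np.cos(a),np.sin(a)]);t=np.array([-e[1],e[0]])
            pp=np.array([(proj(q,np.r_[np.array(C)+e*(115+i*20)+t*j*20,58])-[x0,y0]+.5)*k for i,j in((1,1),(1,-1),(-1,-1),(-1,1))]).astype(int)
            cv2.polylines(im,[pp],True,(0,255,0),1)
        cv2.imwrite(f'pics/{n}_{tag}.png',im)
E
python3 -c "
from ov import *
ov(-128.5,'a')"
```

```text
(no output)
```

View pics/scene_a.png

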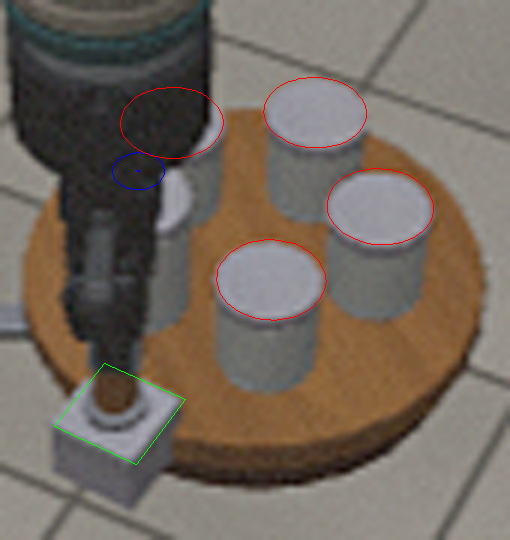

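View pics/side_a.png

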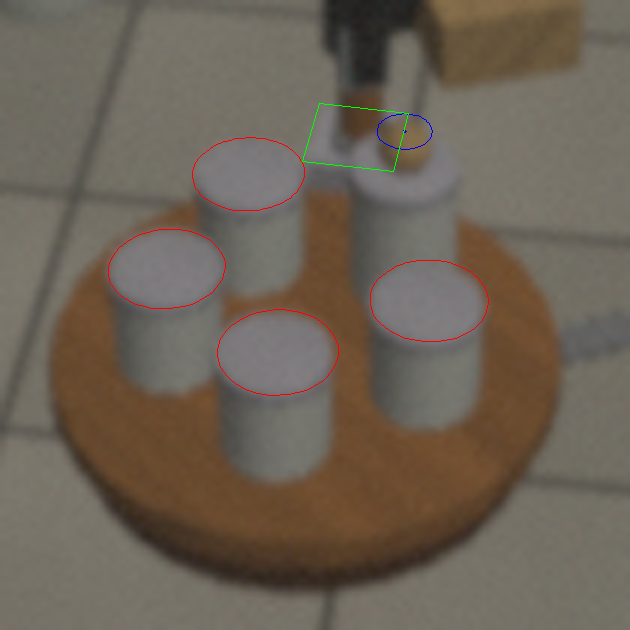

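```bash
python3 -c "
from arc import *
arc((550.7,16.5),-94.0,-117.9,6,-1.173)"
```

```text
-0.077 -0.140
-0.087 -0.134
-0.096 -0.128
-0.104 -0.121
-0.112 -0.114
-0.120 -0.106
```

Emit:
step_arm(
  moves="-0.038 0 -0.07 0 0 0 0;-0.039 0 -0.07 0 0 0 0;-0.087 0 -0.134 0 0 0 0;-0.096 0 -0.128 0 0 0 0;-0.104 0 -0.121 0 0 0 0;-0.112 0 -0.114 0 0 0 0;-0.06 0 -0.053 0 0 0 0;-0.06 0 -0.053 0 0 0 0;0 0 0 0 0 0 0;0 0 0 0 0 0 0",
)

```text
clock: 17.15
eef_pos: [499.7, -83.6, 98.2]
tool_rot: [-1.567, -0.002, -1.173]
force: [0.1, -0.2, 8.5]
width: 18.5
```

Run:
```python
from ov import *
s=ctrl.read_state();e=s['eef_pos'];print(e,s['tool_rot'],s['force'],s['width'],s['qpos']);print(np.degrees(np.arctan2(e[1]-1.2-16.5,e[0]-1.9-550.7))-36)
ov(-152.4,'b')
for n in('scene','side'):
    q=get_image(n);cv2.imwrite(f'pics/{n}12.png',q['color'])
    for t in('front_mark','jar_mark','jar_knob'): print(n,t,[(np.round(r['position'],1).tolist(),round(r['conf'],2)) for r in nets.place_of(q,t)][:2])
```

```text
[499.68041118 -83.61131447  98.15249881] [-1.56747382 -0.00167617 -1.17282235] [ 0.05832668 -0.16306875  8.51537341] 18.509872526752048 [ 1.11080971e-01  6.30516685e-01 -8.50573561e-04  2.03558400e+00
  7.66655520e-04  4.71774046e-01 -1.06310695e+00]
-153.58014883155857
scene front_mark [([453.5, -33.1, 41.3], 0.87)]
scene jar_mark []
scene jar_knob [([502.2, -11.3, 127.5], 0.59)]
side front_mark []
side jar_mark [([455.2, -34.5, 37.7], 0.87)]
side jar_knob [([506.5, -10.1, 123.5], 0.93)]
```

View pics/scene_b.png

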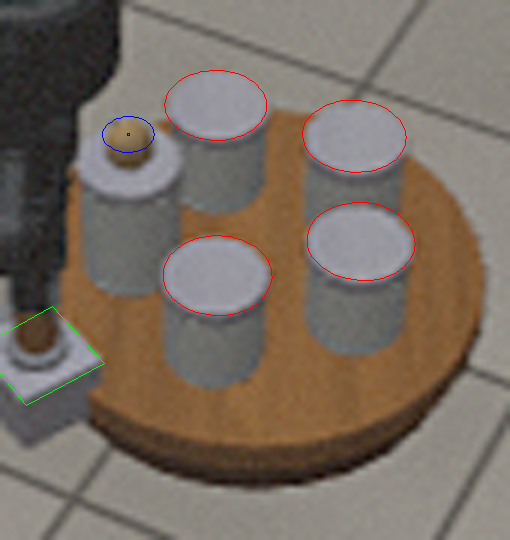

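View pics/side_b.png

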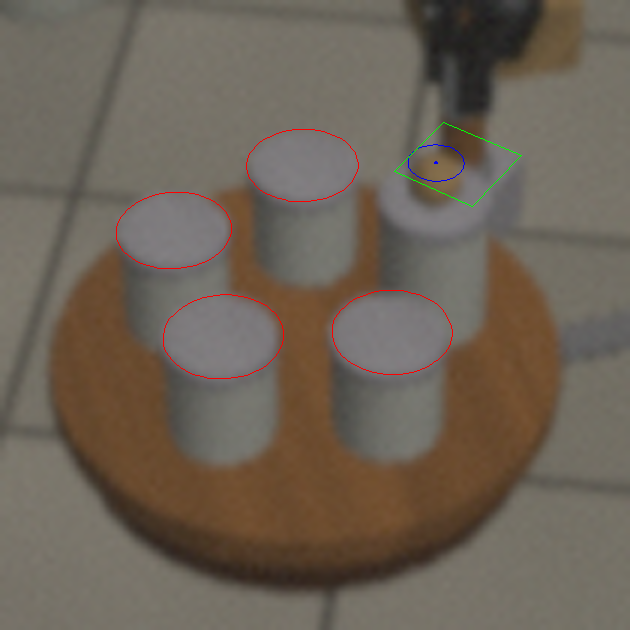

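Run:
```python
from h import *
_,p=wrist();T=np.asarray(p['T_tool_cam']);C=np.array([550.7,16.5])
def pose(e,r):
    Rt=Ro.from_euler('xyz',r).as_matrix();Rw=Rt@T[:3,:3];o=Rt@T[:3,3]+np.array(e);return dict(p,R=Rw.T,t=-Rw.T@o)
views={'w1':(pose([458.04,-307.18,231.43],[-1.571,0,-1.171]),cv2.imread('pics/w1.png'),(0,30,60,130)),
'w3':(pose([501.154,-253.627,219.93],[-1.571,0,-1.1731]),cv2.imread('pics/w3.png'),(20,95,90,185))}
for n,b in(('scene',(205,180,265,220)),('side',(270,220,320,255))):
    q=get_image(n);views[n]=(q,q['color'],b)
for n,(q,im,(x0,y0,x1,y1)) in views.items():
    k=6;o=cv2.resize(im[y0:y1,x0:x1],None,fx=k,fy=k,interpolation=2)
    a=np.radians(-152.4);d=np.array([np.cos(a),np.sin(a)]);nn=np.array([-d[1],d[0]])
    for w in(-9,9):
        pp=np.array([((proj(q,np.r_[C+d*r+nn*w,z])-[x0,y0]+.5)*k) for r,z in((95,4),(167,4),(167,22))]).astype(int)
        cv2.polylines(o,[pp],False,(0,0,255),1)
    views[n]=o
H=np.zeros((600,800,3),np.uint8)
def put(o,x,y): H[y:y+o.shape[0],x:x+o.shape[1]]=o[:600-y,:800-x]
put(views['w1'][:600],0,0);put(views['w3'][:300],365,0);put(views['scene'][:,:360],365,300);
cv2.imwrite('pics/ptr.png',H);cv2.imwrite('pics/ptr_side.png',views['side'])
cv2.imwrite('pics/ptr_w3.png',views['w3'])
```

```text
(no output)
```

View pics/ptr.png

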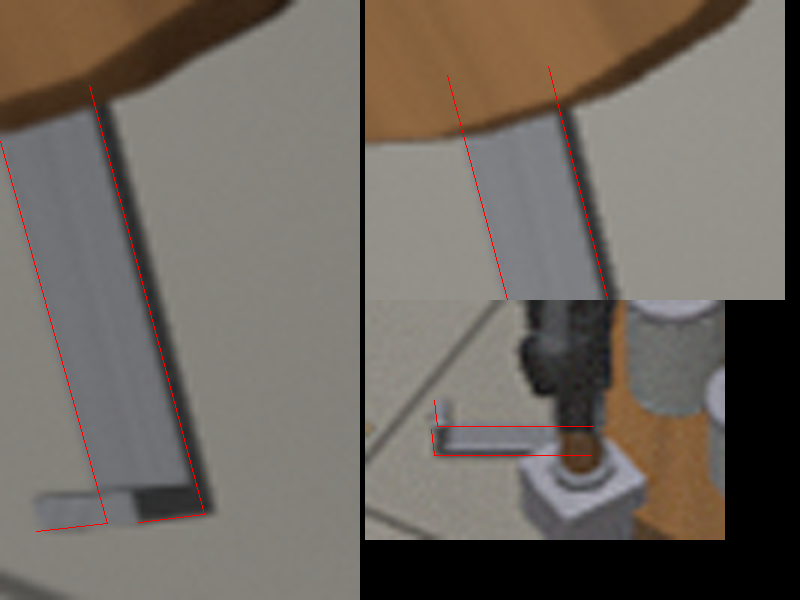

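View pics/ptr_side.png

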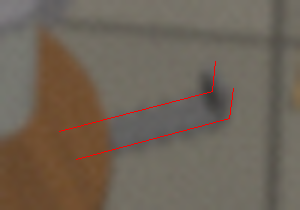

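View pics/ptr_w3.png

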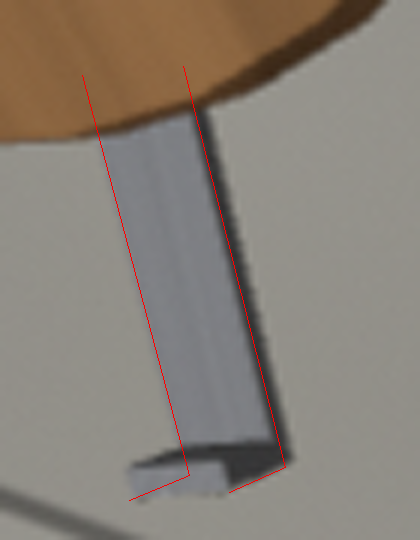

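Run:
```python
from h import *
s,p=wrist();print(s['eef_pos'],np.abs(s['qd']).max(),s['force'],s['width'],s['clock']);cv2.imwrite('pics/w13.png',p['color'])
q=get_image('scene');cv2.imwrite('pics/s13.png',q['color'])
```

```text
[499.69696706 -83.65683575  98.15805564] 0.001545029061469261 [-0.09829085  1.18158356  9.65069461] 18.653395563694904 17.8
```

View pics/w13.png

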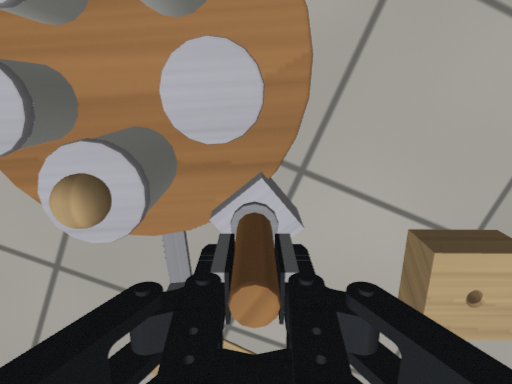

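View pics/s13.png

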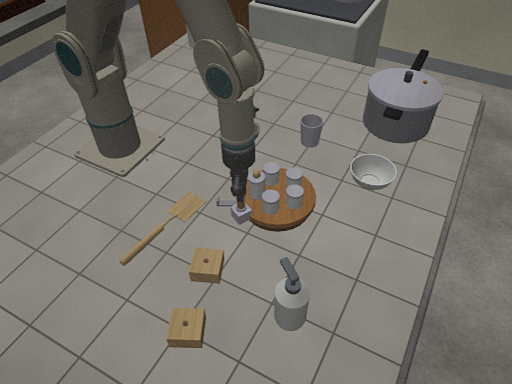

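Run:
```python
from h import *
s,p=wrist()
for nm,u,v,z in(('knoblid',93,192,113),('knob',81,201,124),('lid2',212,90,92)):
    h=ray(p,u,v,z)[:2];d=h-[550.7,16.5];print(nm,h.round(1),np.hypot(*d).round(1),np.degrees(np.arctan2(d[1],d[0])).round(2))
# tongue in wrist: left edge / right edge points
for u,v in((175,235),(179,270)): 
    h=ray(p,u,v,4)[:2];d=h-[550.7,16.5];print(h,np.hypot(*d),np.degrees(np.arctan2(d[1],d[0])))
```

```text
knoblid [505.9 -11.5] 52.8 -147.97
knob [506.1 -12.2] 53.1 -147.3
lid2 [560.1 -39.3] 56.6 -80.47
[444.32223891 -41.18713303] 121.01253395038941 -151.52965858173312
[416.70100161 -54.01834247] 151.42182204982376 -152.24395266988304
```

Run:
```python
from h import *
s,p=wrist();C=np.array([550.7,16.5]);k=1.5
im=cv2.resize(p['color'],None,fx=k,fy=k,interpolation=2);th=np.linspace(0,2*np.pi,80)
def circ(c,r,z,col):
    pp=np.array([(proj(p,[c[0]+r*np.cos(t),c[1]+r*np.sin(t),z])+.5)*k for t in th]).astype(int);cv2.polylines(im,[pp],True,col,1)
phi=-152.4
for i in range(5):
    a=np.radians(phi+72*i);c=C+55*np.array([np.cos(a),np.sin(a)])
    if i in(0,1,4): circ(c,23,92 if i else 113,(0,0,255))
    if i==0: circ(c,11,124,(255,0,0))
    circ(c,23,42,(0,255,255)) if i in (0,1) else 0
circ(C,105,42,(0,255,0));circ(C,105,24,(0,255,0))
a=np.radians(phi);d=np.array([np.cos(a),np.sin(a)]);n=np.array([-d[1],d[0]])
for w in(-9,9):
    pp=np.array([(proj(p,np.r_[C+d*r+n*w,4])+.5)*k for r in(95,160)]).astype(int);cv2.polylines(im,[pp],False,(0,0,255),1)
a=np.radians(phi+36);d=np.array([np.cos(a),np.sin(a)]);n=np.array([-d[1],d[0]])
pp=np.array([(proj(p,np.r_[C+d*(115+20*i)+n*20*j,58])+.5)*k for i,j in((1,1),(1,-1),(-1,-1),(-1,1))]).astype(int);cv2.polylines(im,[pp],True,(0,255,0),1)
cv2.imwrite('pics/w14.png',im)
```

```text
(no output)
```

View pics/w14.png

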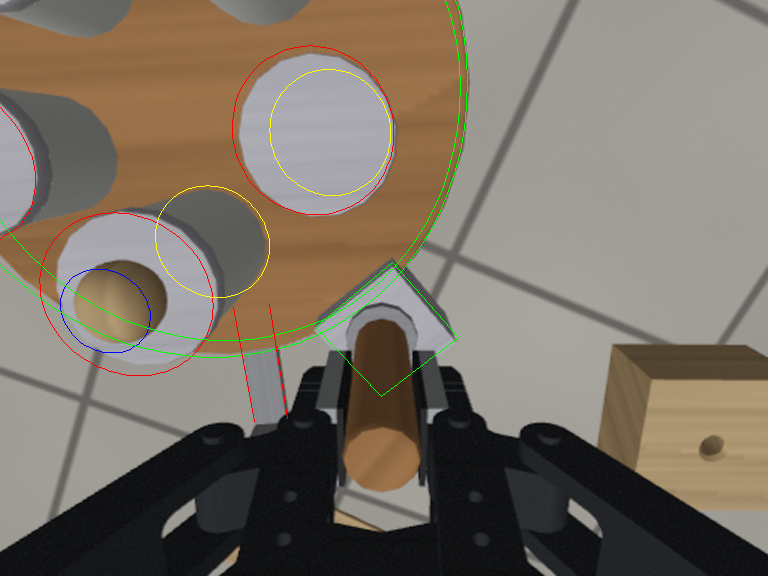

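Run:
```python
from h import *
from scipy.optimize import least_squares
s,p=wrist();q1=get_image('scene');q2=get_image('side')
obs=[(p,(120/1.5-.5,302/1.5-.5)),(q1,(235+130/6-.5,150+140/6-.5)),(q2,(195+436/6-.5,185+176/6-.5))]
for sel in((0,1,2),(1,2),(0,1),(0,2)):
    r=least_squares(lambda X:np.concatenate([(proj(obs[i][0],X)-obs[i][1]) for i in sel]),[505,-10,120]);d=r.x[:2]-[550.7,16.5]
    print(sel,r.x.round(1),r.fun.round(1),np.hypot(*d).round(1),np.degrees(np.arctan2(d[1],d[0])).round(1))
print(s['clock'])
```

```text
(0, 1, 2) [502.5  -9.1 117.5] [-0.1  0.1 -0.1  1.  -0.2 -0.2] 54.6 -152.0
(1, 2) [501.6  -7.  118.8] [ 0.  0.  0. -0.] 54.4 -154.4
(0, 1) [505.1 -11.1 122.6] [-0.   0.1  0.4  0.4] 53.3 -148.8
(0, 2) [502.2  -9.  116.9] [-0.   0.  -0.1  0.1] 54.8 -152.3
18.0
```

```bash
python3 -c "
from cell import ctrl
print(ctrl.finish_job())"
```

```text
the job is handed in; nothing more can be done
None
```

The pin is seated in the carousel's socket and the knobbed jar is at the pointer, to within about 1°. The job was handed in at about 18 s with the pin still gripped. I took the pin from the stand nearest the base. Once it was fully home and upright, I turned the carousel about 108° clockwise by the pin alone.

**Last checks**
- **Seating:** the collar sits on the block, with a steady downward press of 8–10 N. The tool height matches a fully home pin to about 0.2 mm, and the arm was still.
- **Alignment:** I measured the pointer at -152.4°. The jar-lid overlays in the scene and side pictures fit that angle closely. Triangulating the knob from all three views gave -152.0°, and the networks' mark point gave about -152°.
- **Other things:** in the last scene picture the other kitchen things appear where they started.

**Checks that disagreed**
- The angle worked out from the pin's position was -153.6°, about 1° off.
- Two-view knob fits scattered from -148.8° to -154.4°.
- The three-view fit put the knob at 117.5 mm rather than the stated 124 mm; I took this as calibration or picture error.

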